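Fetch the timer from behind the tea things

ROBOT

A 7-joint arm with a two-finger parallel gripper is mounted at the origin on the work surface. World frame = base frame: x ahead of the robot, y to its left, z up, the work surface at z = 0. Lengths are in m, angles in rad, forces in N, time in s.
With the tool pointing down it reaches from about 0.35 to 0.9 m from the base axis. Payload 19.9 kg.
Tool frame: the origin (TCP) lies between the finger pads; the fingertips stand 19 mm ahead of it and the grasp point (between the pads) is the TCP; z points along the fingers, y is the line along which they close (so a half turn about z gives the same grasp; the last joint's range is limited). The gripper opens to 94 mm and grips with 3 to 60 N. Pads are 16 mm wide; open, the fingers measure 119 mm over their backs; the gripper's body (75 mm by 177 mm) begins 78 mm behind the grasp point.
Start: joints at [-1.375, 0.417, -0.01, 1.614, 0.005, 1.111, -0.053], TCP at [0.147, 0.607, 0.224] pointing down, gripper open.
Joint ranges: [-2.81, 2.81], [-0.39, 2.02], [-1.27, 1.25], [0.06, 2.57], [-1.19, 4.33], [0.19, 2], [-2.82, 2.82]. Speed limits (rad/s): [1.89, 1.89, 2.39, 2.39, 3.01, 3.01, 3.01].

INTERFACE

Orientations are given as a 3x3 rotation matrix whose columns are the frame's x, y, z axes.
In Python, from rig import robot gives the robot as it stands. Calls block until the motion is done:
- robot.move_ptp(position, orientation): joint-space move of the TCP to a pose.
- robot.move_linear(position, velocity=0.15, frame=None, threshold=None): straight line of the TCP; frame=None keeps the orientation; velocity is the mean speed in m/s. With threshold (N) it stops when the force on the tool has changed by that much, and returns True; else False.
- robot.goto_joints(angles): joint-space move.
- robot.gripper_to(opening): finger opening in m; the grip force is fixed at half the most; returns when the fingers have stopped.
- robot.pause(seconds).
- robot.ik(position, orientation): joint angles nearest the present ones, or None.
- robot.get_state(): the state.
- robot.grab_frame(name): name is "scene" or "top" or "wrist"; returns the picture (384x512x3 uint8, red, green, blue); there is no depth.
- robot.camera_info(name): a dict with "fx", "fy", "cx", "cy" (pixels), "rvec" (rotation vector, rad) and "tvec" (3), from world to camera coordinates, as OpenCV has them. Camera axes: x right, y down, z forward; pixel columns grow to the right and rows downward; lengths in m; the calibration is good to about 2 mm. A picture is of the moment at which its call begins: read the wrist's pose just before it. camera_info takes no time and is no camera call; for the wrist camera it gives the pose at the moment of the call.
A pose or a line that the arm cannot do raises robot.PlanningError and nothing moves.
- robot.sign_off(): hands the job in; it is judged then, once.
The state is a dict: "time": time; "qpos": joint angles; "joint_vel": joint speeds; "effort": joint torques, N m; "ee_pos": TCP position; "tool_rot": TCP orientation; "force": force on the tool from outside, world axes, zero at the start; "moment": the same for the moment, N m; "opening": finger opening in m; "grasp_force": force on a finger pad.
Only numpy, scipy, OpenCV 4.12 (cv2) and the standard library are available. Lean on these libraries where they do the work, as an engineer would, in place of code of your own. Each camera call takes 0.05 s, during which the arm holds its last target. There are 200 camera calls.

TASK

The low steel timer is hemmed in on the bamboo tray by the tall glass, the glass jar and the white cup. First move those three onto the dark wooden board, then take the timer out and set it in the middle of the round cork coaster, and only then put the glass, the jar and the cup each back exactly where it stood on the tray at the start. Set everything down upright without dropping it, and leave the small blue dish and the potted plant where they are.

Things in the scene. Friction and masses are not known exactly. Their poses are not given: they have to be found in the camera images.
- timer: Low round kitchen timer: steel drum 60 mm in diameter and 36 mm high, white dial on top with a black bar knob (30 x 8 mm, its top 50 mm above the underside, does not need turning). About 0.18 kg. Stands on the tray floor between the glass, the jar and the cup. Origin: centre of its underside, z up.
- glass: Tall clear empty drinking glass, 115 mm high, 56 mm in diameter at the foot, widening to 62 mm at the open rim; about 59 mm where gripped at mid-height; wall 3 mm. About 0.2 kg. Stands on the tray about 80 mm (centre to centre) from the timer. Origin: centre of its underside, z up.
- jar: Clear glass jar with a steel twist cap (cap stays on), round, 66 mm in diameter, 100 mm high over the cap. About 0.26 kg. Stands on the tray about 80 mm from the timer. Origin: centre of its underside, z up.
- cup: White ceramic cup without handle, round, open, 52 mm in diameter at the foot, 64 to 65 mm from 28 mm up to the rim, 90 mm high; wall 4.5 mm. About 0.22 kg. Stands on the tray about 80 mm from the timer. Origin: centre of its underside, z up.
- tray: Rectangular bamboo tray, fixed, 250 mm (its x) by 236 mm (its y); floor 8 mm thick, so its top lies 8 mm above the origin; rim 8 mm wide and 22 mm high. The timer starts at about x +20, y 0 mm in its frame, with one of the glass, jar and cup at about x -62, y 0 and the others at about x +58, y +70 and -70 mm; which stands where varies. Origin: centre of its underside, z up.
- board: Dark wooden board, the side area, fixed, 200 x 200 mm, 12 mm thick. Large enough for the glass, jar and cup together. Origin: centre of its underside, x and y along its edges, z up.
- coaster: Round cork coaster, fixed, 100 mm in diameter, 5 mm thick, lying on the sill: the place for the timer. Origin: centre of its underside, z up.
- dish: Bystander: small blue ceramic dish, 72 mm in diameter, 20 mm high, on the sill beyond the board, its centre about 147 mm further out (+x) than the board's. Origin: centre of its underside, z up.
- plant: Bystander: succulent in a terracotta pot, 80 mm in diameter, pot 52 mm high, standing on the sill beyond the coaster, its centre 130 to 145 mm further out (+x) than the coaster's and up to 60 mm to either side; leaves to about 95 mm high. Origin: centre of its underside, z up.

How it is judged:
By the outcome, as a careful person would: the job done as asked, in the order asked, and still so for the second after the job is handed in, with the robot touching nothing.
It also fails if it takes over 147 s, if anything falls off the work surface, if the arm or the gripper's body presses on something with over 40 N, if the wrist force passes 120 N, or if a joint passes its speed limit or range.

## Working session

There is one attempt and no reset: what is moved stays moved. The work goes in short steps, each a Python script; the robot and the scene stay as the last script left them, time stands still between calls to the robot, and variables do not carry over. Pictures are saved under pics/ and viewed, at most 14 in all, crops included, and the job is handed in when it is done.

```bash
ls; mkdir -p pics; python3 - <<'E'
from rig import robot
import cv2
for n in ("scene","top","wrist"):
    im=robot.grab_frame(n); cv2.imwrite(f"pics/{n}0.png",im[:,:,::-1])
    c=robot.camera_info(n); print(n,c)
s=robot.get_state();print(s)
E
```

```text
pics
scene {'fx': 454.0418399552513, 'fy': 454.0418399552513, 'cx': 259.73034022381364, 'cy': 184.87359538743004, 'rvec': array([ 1.37020882,  2.17898654, -0.87543224]), 'tvec': array([ 0.21166565, -0.34418065,  1.73759236])}
top {'fx': 365.17186890050834, 'fy': 365.17186890050834, 'cx': 258.22942820509087, 'cy': 189.20988699048078, 'rvec': array([ 2.15882858, -2.02971597,  0.2289329 ]), 'tvec': array([-0.00819709,  0.55986543,  0.97067029])}
wrist {'fx': 279.9837876787764, 'fy': 279.9837876787764, 'cx': 255.84922950963815, 'cy': 198.92169661892092, 'rvec': array([-2.29088663, -1.8015982 , -0.24743024]), 'tvec': array([-0.62458732, -0.0278334 ,  0.39203465])}
{'time': 0.15, 'qpos': array([-1.37450099,  0.41780622, -0.01031816,  1.61397728,  0.00471518,
        1.11068137, -0.05299165]), 'joint_vel': array([-1.14934337e-03, -1.86560794e-03, -8.49157609e-05, -9.53631025e-04,
        7.66425914e-04, -1.92717073e-03,  1.65914935e-03]), 'effort': array([ 1.27433861e-03, -8.51544499e+01,  6.39200751e-01, -4.26133955e+01,
       -4.88365931e-02,  1.71194540e-02,  1.46799443e-04]), 'ee_pos': array([0.14717038, 0.60718145, 0.22401268]), 'tool_rot': array([[-9.71868241e-01,  2.35525175e-01, -1.19999818e-04],
       [ 2.35525192e-01,  9.71867881e-01, -8.40387604e-04],
       [-8.13084689e-05, -8.45009002e-04, -9.99999640e-01]]), 'force': array([-0.44337655,  0.57070008, -0.44154816]), 'moment': array([-0.01989667,  0.02720437,  0.0425021 ]), 'grasp_force': 0.0, 'opening': 0.09431091010402157}
```

View pics/top0.png

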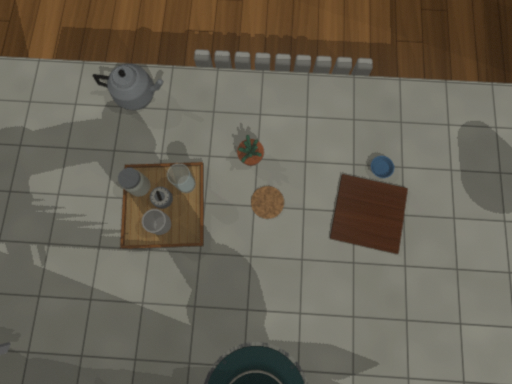

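View pics/scene0.png

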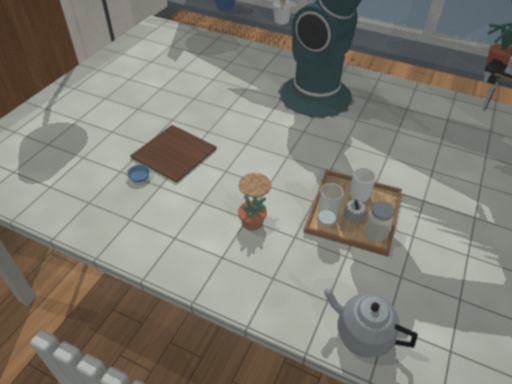

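The top view shows the tray spanning about (122–203, 163–247). On it are the jar at about (130,180), the glass at (182,178), the cup at (155,222) and the timer at (160,198). The coaster is at (268,202), the board at about (369,213), the dish at (382,167) and the plant at (251,152). The scene view agrees with this layout. I'll localise roughly from these and then look with the wrist camera.

```bash
cat > h.py <<'E'
import numpy as np, cv2
from rig import robot
def cam(n):
    c=robot.camera_info(n); R=cv2.Rodrigues(c["rvec"])[0]; K=np.array([[c["fx"],0,c["cx"]],[0,c["fy"],c["cy"]],[0,0,1]])
    return K,R,np.array(c["tvec"])
def px2w(C,uv,z):
    K,R,t=C; o=-R.T@t; d=(R.T@np.linalg.inv(K)@np.c_[np.atleast_2d(uv),np.ones(len(np.atleast_2d(uv)))].T).T
    return o+d*((z-o[2])/d[:,2])[:,None]
def w2px(C,P):
    K,R,t=C; p=(K@(R@np.atleast_2d(P).T+t[:,None])).T; return p[:,:2]/p[:,2:]
def down(a):  # closing (y) axis at angle a in world
    y=np.array([np.cos(a),np.sin(a),0]); z=np.array([0,0,-1.]); return np.c_[np.cross(y,z),y,z]
def circ(c,r,z,n=48):
    a=np.linspace(0,2*np.pi,n); return np.c_[c[0]+r*np.cos(a),c[1]+r*np.sin(a),0*a+z]
def snap(n,f,scale=1.5):
    C=cam(n); im=np.ascontiguousarray(robot.grab_frame(n)[:,:,::-1]); cv2.imwrite(f"pics/{f}.png",im); np.savez(f"pics/{f}.npz",K=C[0],R=C[1],t=C[2]); return C,im
def load(f):
    d=np.load(f"pics/{f}.npz"); return (d["K"],d["R"],d["t"]),cv2.imread(f"pics/{f}.png")
E
python3 - <<'E'
from h import *
np.set_printoptions(precision=4,suppress=True)
C=cam("top")
print("tray",px2w(C,[(124,166),(203,163),(203,245),(122,247)],.022))
print("board",px2w(C,[(342,175),(407,186),(397,251),(331,238)],.012))
print("coaster",px2w(C,[(268,202)],.005),"plant",px2w(C,[(251,153)],.05),"dish",px2w(C,[(382,167)],.01))
W=cam("wrist");s=robot.get_state(); print("wristcam in tool",s["tool_rot"].T@(-W[1].T@W[2]-s["ee_pos"]),"axes\n",s["tool_rot"].T@W[1].T)
E
```

```text
tray [[0.616  0.4339 0.022 ]
 [0.6398 0.1978 0.022 ]
 [0.3964 0.1743 0.022 ]
 [0.3764 0.4045 0.022 ]]
board [[ 0.6306 -0.2214  0.012 ]
 [ 0.6084 -0.415   0.012 ]
 [ 0.4144 -0.3807  0.012 ]
 [ 0.4399 -0.1916  0.012 ]]
coaster [[ 0.5359 -0.004   0.005 ]] plant [[0.6706 0.0546 0.05  ]] dish [[ 0.6637 -0.3422  0.01  ]]
wristcam in tool [ 0.0793  0.0003 -0.16  ] axes
 [[-0.0004 -0.9625 -0.2713]
 [ 1.     -0.0002 -0.0007]
 [ 0.0006 -0.2713  0.9625]]
```

```bash
python3 - <<'E'
from h import *
R=down(np.pi/2)
robot.move_ptp([.25,.5,.40],R)
for i,p in enumerate([[.46,.30,.36],[.60,.30,.36],[.50,0,.36],[.50,-.30,.36]]):
    robot.move_ptp(p,R); robot.pause(.3); snap("wrist",f"w{i}")
print(robot.get_state()["time"])
im=[cv2.resize(cv2.imread(f"pics/w{i}.png"),None,fx=1.5,fy=1.5) for i in range(4)]
cv2.imwrite("pics/m01.png",im[0]);cv2.imwrite("pics/m1.png",im[1])
cv2.imwrite("pics/m23.png",cv2.resize(np.vstack(im[2:]),(512*600//768*1,600)))
E
```

```text
6.5583
```

View pics/m01.png

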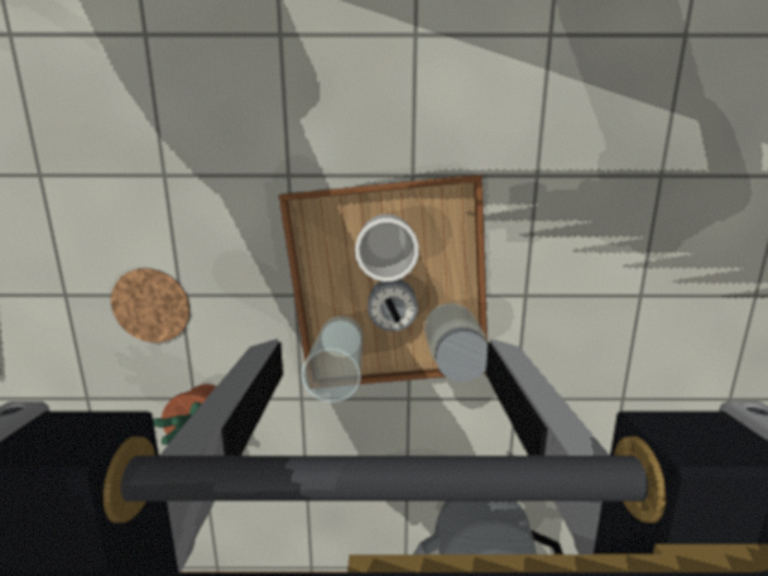

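View pics/m1.png

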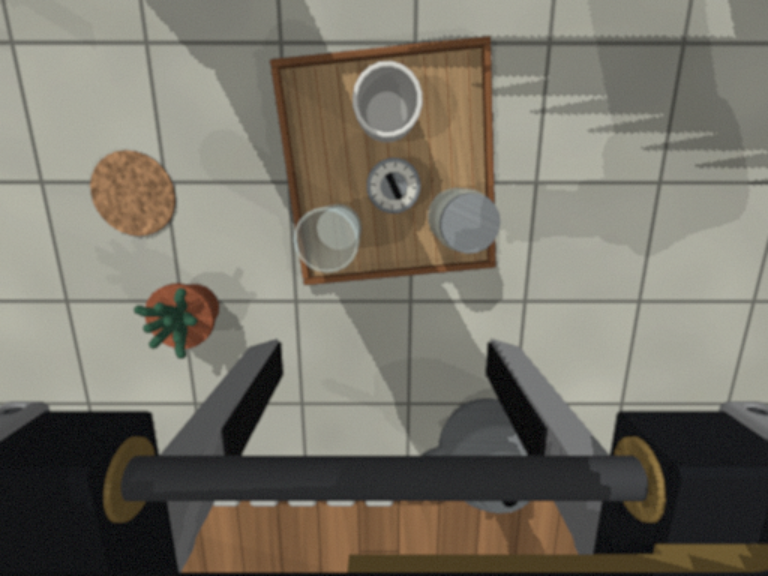

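View pics/m23.png

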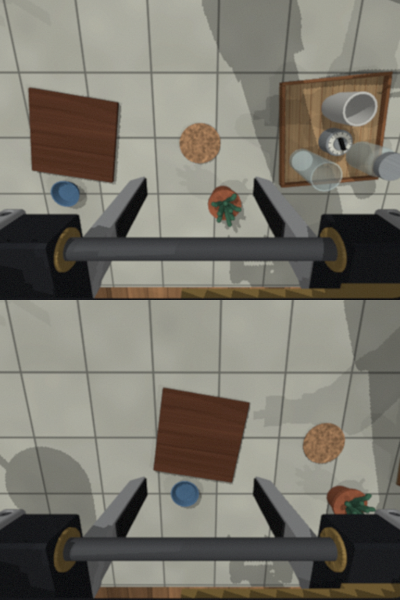

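The wrist views show all four items. In the 1.5x w1 view they are cup rim (387,101), timer dial (393,186), jar cap (470,222), glass rim (327,239) with foot (338,228), and coaster (133,194). The board is fully visible in w3. Next I'll compute positions, fit the board and coaster by colour, and check with a model overlay.

```bash
python3 - <<'E'
from h import *
np.set_printoptions(precision=4,suppress=True)
q=lambda *a:(np.array(a)-.25)/1.5
C0,_=load("w0");C1,_=load("w1")
Z=dict(cup=.098,timer=.044,jar=.108,glass=.123,coaster=.005)
A=dict(cup=(387,250),timer=(393,306),jar=(460,351),glass=(332,374),coaster=(151,305))
B=dict(cup=(387,101),timer=(393,186),jar=(470,222),glass=(327,239),coaster=(133,194))
P={}
for k in Z:
    a=px2w(C0,[q(*A[k])],Z[k])[0];b=px2w(C1,[q(*B[k])],Z[k])[0]; P[k]=(a+b)[:2]/2; print(k,a[:2],b[:2])
print("glass foot",px2w(C1,[q(338,228)],.012))
t=px2w(C1,q(*np.array([(272,60),(490,37),(496,266),(305,284)]).tolist()),.022); print("tray",t,t.mean(0))
def rect(f,z,region,val):
    C,im=load(f); hsv=cv2.cvtColor(im,cv2.COLOR_BGR2HSV)
    m=cv2.inRange(hsv,(0,70,val[0]),(22,255,val[1]))
    n,l,st,ce=cv2.connectedComponentsWithStats(m)
    i=min(range(1,n),key=lambda i:np.linalg.norm(px2w(C,[ce[i]],z)[0][:2]-region) if st[i,4]>300 else 9)
    ys,xs=np.where(l==i); w=px2w(C,np.c_[xs,ys],z)[:,:2]
    r=cv2.minAreaRect((w*1000).astype(np.float32)); return r,w.mean(0)*1000
print("board",rect("w3",.012,(.52,-.303),(20,130)),rect("w2",.012,(.52,-.303),(20,130)))
for f in ("w0","w1","w2","w3"): print("coaster",f,rect(f,.005,(.536,-.004),(60,255)))
# overlay
o=cv2.resize(cv2.imread("pics/w1.png"),None,fx=1.5,fy=1.5); o2=cv2.resize(cv2.imread("pics/w0.png"),None,fx=1.5,fy=1.5)
rr=dict(cup=[(.0325,.098),(.026,.008)],jar=[(.033,.108),(.033,.008)],glass=[(.031,.123),(.028,.008)],timer=[(.03,.044),(.03,.008)],coaster=[(.05,.005)])
for im,C in((o,C1),(o2,C0)):
    for k in rr:
        for r,z in rr[k]: cv2.polylines(im,[np.int32((w2px(C,circ(P[k],r,z))*1.5+.25)*8)],True,(0,0,255),1,cv2.LINE_AA,3)
cv2.imwrite("pics/ov.png",np.hstack([cv2.resize(o[20:320,270:530],(400,460)),cv2.resize(o2[150:450,270:530],(400,460))]))
E
```

```text
cup [0.4482 0.3037] [0.4499 0.3033]
timer [0.5236 0.3114] [0.5264 0.3104]
jar [0.5539 0.381 ] [0.5593 0.3841]
glass [0.5733 0.247 ] [0.5738 0.2467]
coaster [0.5342 0.0025] [0.5362 0.0014]
glass foot [[0.5755 0.2453 0.012 ]]
tray [[0.3973 0.1815 0.022 ]
 [0.3756 0.4117 0.022 ]
 [0.6199 0.4358 0.022 ]
 [0.6423 0.2041 0.022 ]] [0.5088 0.3083 0.022 ]
board (((520.6527099609375, -300.94769287109375), (197.8798370361328, 197.50381469726562), 80.77113342285156), array([ 515.612 , -300.8713])) (((520.4507446289062, -298.63616943359375), (199.98382568359375, 198.07789611816406), 80.47395324707031), array([ 515.3368, -298.7046]))
coaster w0 (((535.0224609375, 1.1441726684570312), (96.17902374267578, 98.33699035644531), 0.04798119515180588), array([534.4132,   1.1093]))
coaster w1 (((535.4356689453125, 1.3196525573730469), (97.03620910644531, 98.62739562988281), 0.018115634098649025), array([534.9671,   1.212 ]))
coaster w2 (((535.9507446289062, -0.23322677612304688), (96.17961120605469, 96.36372375488281), 0.026683075353503227), array([534.7572,  -0.0165]))
coaster w3 (((536.0718994140625, -1.47601318359375), (96.21500396728516, 98.45382690429688), 0.03899557143449783), array([534.8522,  -1.4443]))
```

View pics/ov.png

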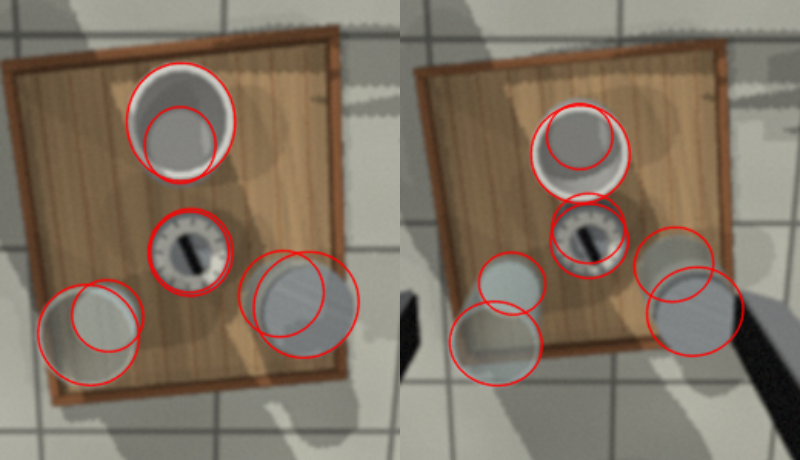

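The overlay fits the cup, glass, timer and jar in both views, and timer-to-object spacings come out at 76–80 mm as stated. First pick: the glass.

```bash
cat > acts.py <<'E'
from h import *
D=np.deg2rad
T=.008
pick={'glass':((.5738,.2468),D(37),.057),'jar':((.558,.3835),D(156),.054),'cup':((.449,.3035),D(95),.055),'timer':((.5255,.311),D(90),.0245)}
ba=D(-9.4); bc=np.array([.5205,-.300]); bx=np.array([np.cos(ba),np.sin(ba)]); by=np.array([-bx[1],bx[0]])
bd={k:bc+x*bx+y*by for k,(x,y) in dict(glass=(.055,-.055),jar=(.0,.055),cup=(-.055,-.055)).items()}
BA=D(80.6); BZ=.012; UP=.27
def above(xy,a,z=UP): robot.move_ptp([*xy,z],down(a))
def take(xy,a,z):
    above(xy,a); robot.move_linear([*xy,z],velocity=.15); robot.gripper_to(.03); robot.pause(.2)
    s=robot.get_state(); print("grip",s["opening"],s["grasp_force"],s["ee_pos"]-[*xy,z])
    robot.move_linear([*xy,z+.02],velocity=.08); robot.move_linear([*xy,UP],velocity=.2)
    s=robot.get_state(); print("lifted",s["opening"],s["force"])
def put(xy,a,z):
    above(xy,a); robot.move_linear([*xy,z+.012],velocity=.15); robot.pause(.2)
    hit=robot.move_linear([*xy,z-.0015],velocity=.02,threshold=5); s=robot.get_state(); print("put hit",hit,"dz",s["ee_pos"][2]-z)
    if s["ee_pos"][2]>z+.003: print("EARLY HIT"); raise SystemExit
    robot.gripper_to(.094); robot.move_linear([*xy,UP],velocity=.2); print("t",robot.get_state()["time"])
E
python3 - <<'E'
from acts import *
for k in pick:
    xy,a,h=pick[k]
    for z in (UP,T+h): print(k,robot.ik([*xy,z],down(a)) is not None,end=' ')
    if k in bd: print(robot.ik([*bd[k],BZ+h],down(BA)) is not None)
print(robot.ik([.535,.0005,.005+.0245],down(D(90))) is not None)
xy,a,h=pick['glass']; take(xy,a,T+h); put(bd['glass'],BA,BZ+h)
above(bd['glass']-[.1,0],BA,.3); robot.pause(.2); snap("wrist","g1")
E
```

```text
glass True glass True True
jar True jar True True
cup True cup True True
timer True timer True True
grip 0.059351176719660115 29.891436863690615 [9.96732032e-05 2.25977370e-05 6.65092040e-05]
lifted 0.059375404282863725 [ 1.05257167 -0.05456315 -2.43398412]
put hit True dz -2.888492613484228e-06
t 18.6417
```

View pics/g1.png

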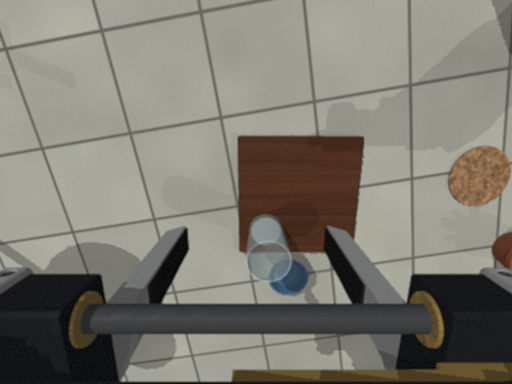

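The glass stands upright on the board, foot near (266,230), and the dish at (290,277) is untouched. Next are the jar and cup, then a look at the tray and board before the timer.

```bash
python3 - <<'E'
from acts import *
for k in ('jar','cup'):
    xy,a,h=pick[k]; take(xy,a,T+h); put(bd[k],BA,BZ+h)
above([.48,-.28],D(90),.36); robot.pause(.2); _,a=snap("wrist","b2")
above([.46,.30],D(90),.30); robot.pause(.2); C,b=snap("wrist","t2")
for r,z in((.03,.044),(.03,.008)): cv2.polylines(b,[np.int32(w2px(C,circ(pick['timer'][0],r,z))*8)],True,(0,0,255),1,cv2.LINE_AA,3)
cv2.imwrite("pics/ab.png",np.hstack([cv2.resize(x[:,80:432],(400,436)) for x in(a,b)]))
print(robot.get_state()["time"])
E
```

```text
grip 0.06545311288430637 30.001154222991318 [ 3.78070006e-04 -4.20630386e-05  3.03611743e-04]
lifted 0.06568450718598681 [ 0.82453446  0.61347792 -2.62173505]
put hit True dz 0.0001235227691764318
t 32.1
grip 0.06436283190515539 30.0002508983016 [4.95723658e-05 7.44930870e-07 6.80733185e-05]
lifted 0.06438372788001692 [-0.1732815  -0.82436697 -1.9677728 ]
put hit True dz -4.0062160012704906e-05
t 44.2333
47.35
```

View pics/ab.png

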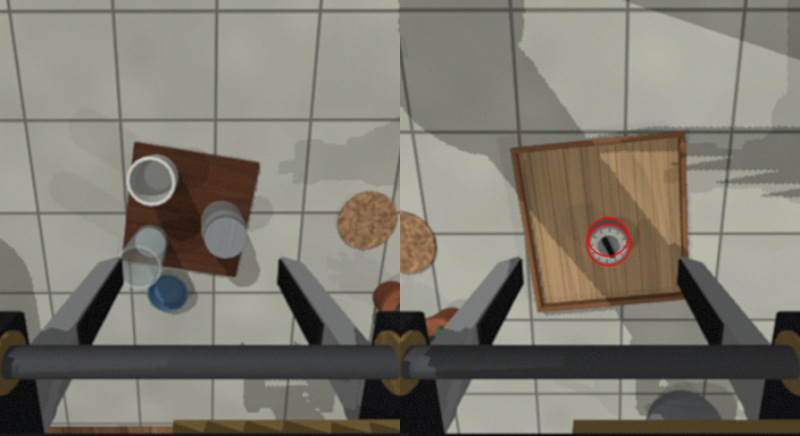

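All three stand upright on the board: cup (152,180), jar (224,228), glass (145,255). The timer on the tray at (608,241) still matches its model. Next: the timer to the coaster, then check it.

```bash
python3 - <<'E'
from acts import *
xy,a,h=pick['timer']; c=(.5355,.0003)
take(xy,a,T+h); put(c,a,.005+h)
above([.45,0],D(90),.30); robot.pause(.2); C,b=snap("wrist","t3")
for r,z in((.03,.041),(.03,.005),(.05,.005)): cv2.polylines(b,[np.int32(w2px(C,circ(c,r,z))*8)],True,(0,0,255),1,cv2.LINE_AA,3)
cv2.imwrite("pics/t3o.png",cv2.resize(b[120:300,130:380],(750,540)))
E
```

```text
grip 0.0594598530305154 30.000413060188293 [ 1.59297243e-05 -2.51879980e-05  2.79345373e-05]
lifted 0.05972374599515483 [ 0.15689982  0.00173182 -1.46353444]
put hit True dz -0.0001211419294592439
t 57.6333
```

View pics/t3o.png

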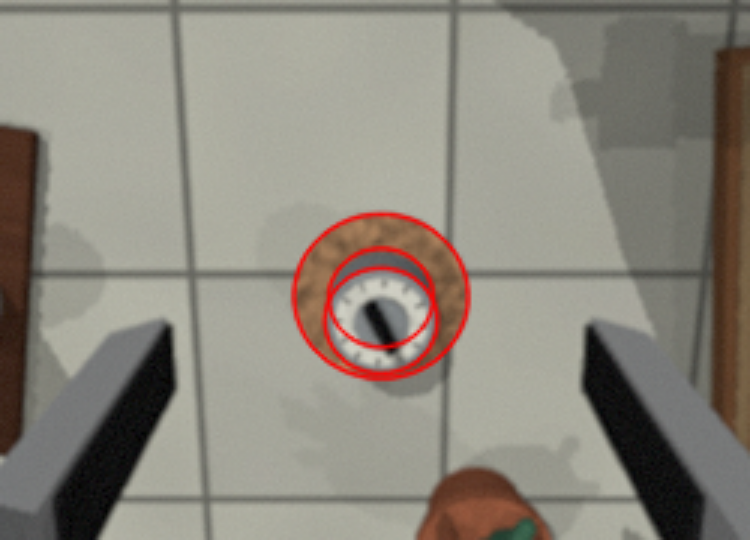

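The timer sits centred on the coaster and matches its model to about 1 mm. Now I'll return the glass, jar and cup, then repeat the view from w1's exact pose to compare.

```bash
python3 - <<'E'
from acts import *
for k in ('glass','jar','cup'):
    xy,a,h=pick[k]; take(bd[k],BA,BZ+h); put(xy,a,T+h)
R=D(90)
above([.60,.30],R,.36); robot.pause(.3); _,b=snap("wrist","f1"); a=cv2.imread("pics/w1.png")
cr=lambda x:cv2.resize(x[15:200,50:345],(590,370))
g=np.abs(a.astype(int)-b).astype(np.uint8)
cv2.imwrite("pics/cmp.png",np.hstack([cv2.resize(x[15:200,170:345],(400,423)) for x in(b,cv2.addWeighted(a,.5,b,.5,0))]))
for nm,(u,v) in dict(cup=(258,67),jar=(313,148),glass=(218,159)).items():
    s=30; A=cv2.cvtColor(a,6)[v-s:v+s,u-s:u+s].astype(np.float32);B=cv2.cvtColor(b,6)[v-s:v+s,u-s:u+s].astype(np.float32)
    print(nm,cv2.phaseCorrelate(A,B,cv2.createHanningWindow((2*s,2*s),cv2.CV_32F)))
print(robot.get_state()["time"])
E
```

```text
grip 0.0592627008201182 29.88592503592372 [5.09447863e-05 5.53976897e-05 3.39760720e-05]
lifted 0.059602319769400586 [-0.97724817  0.26135221 -1.99820862]
put hit True dz -9.475233355027424e-05
t 70.2917
grip 0.06582707479206873 30.000898068537936 [8.56097197e-05 8.26354277e-07 1.28471126e-04]
lifted 0.06599310424618574 [-0.25437276  0.17194018 -2.50571958]
put hit True dz 0.00010386150335042754
t 82.1333
grip 0.06449822231839203 30.00039143487811 [ 5.07064716e-05 -5.34598733e-05  8.51480813e-05]
lifted 0.0645165287560408 [ 0.22230657  0.22839372 -2.27178748]
put hit True dz -1.535211734543518e-05
t 94.8583
cup ((-0.004357766206911862, 0.290591761298284), 1.01035046921836)
jar ((0.6850330149418902, -0.8307353940366475), 0.708507989777459)
glass ((-0.24782709204250253, 0.27016507458406025), 0.8590642762184143)
95.9417
```

View pics/cmp.png

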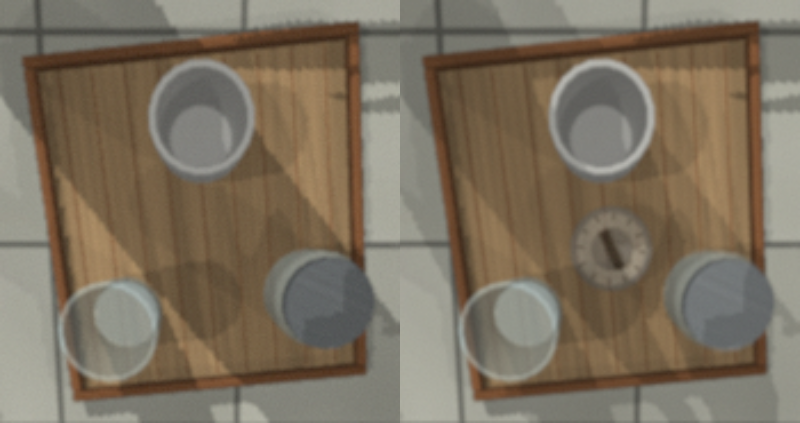

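The glass, jar and cup are back upright on the tray. The blend with the starting view is sharp, with measured shifts of about 0.5 mm for cup and glass and 1.6 mm for the jar. I'm handing the job in.

```bash
python3 -c "
from rig import robot
print(robot.sign_off())"
```

```text
the job is handed in; nothing more can be done
None
```

The job is handed in: the timer is centred on the cork coaster to about 1 mm, and the glass, jar and cup stand upright on the tray within about 0.5 mm (glass, cup) and 1.6 mm (jar) of where they started; nothing was dropped and the arm was not sent near the dish or plant, finishing at about 96 s.

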